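# Put the drained tea cups into the cup warmer

## Robot

A 6-joint arm with a two-finger parallel gripper is mounted at the origin on the work surface. World frame = base frame: x ahead of the robot, y to its left, z up, the work surface at z = 0. Lengths are in m, angles in rad, forces in N, time in s.
With the tool pointing down it reaches from about 0.3 to 0.875 m from the base axis. Payload 6.4 kg.
Tool frame: the origin (TCP) lies midway between the tips of the shut fingers; the grasp point (between the pads) lies 19 mm behind it; z points along the fingers, x is the direction in which the jaws open and shut, and the axes are right-handed (so a half turn about z gives the same grasp; the last joint's range is limited). The gripper opens to 88 mm and grips with 3 to 60 N. Pads are 18 mm wide; open, the fingers measure 123 mm over their backs; the gripper's body (75 mm by 187 mm) begins 45 mm behind the grasp point.
Start: joints at [-1.44, 0.181, 1.607, -0, 1.354, -0.206], TCP at [0.19, -0.543, 0.239] pointing down, gripper open.
Joint ranges: [-2.99, 2.99], [-0.89, 2.07], [0.3, 2.58], [-1.14, 4.28], [0, 2.63], [-3.12, 3.12]. Speed limits (rad/s): [2.57, 2.57, 3.01, 3.14, 3.14, 3.14].

## Interface

Orientations are given as a unit quaternion [w, x, y, z].
In Python, from bench import get_obs, grab_frame, calibration, workorder, cut_out gives the robot as it stands.
- The arm moves only by the tool step_arm, never from a script. Its argument "steps" is a list of rows, each an object of numbers: "dx", "dy", "dz": the shift along the tool's x, y, z in cm; "twist": the turn about the tool's z in rad. In form: [{"dx": .., "dy": .., "dz": .., "twist": ..}, ...]. A call has 1 to 8 rows; each row is the pose to reach, as a shift and turn from the pose commanded when the call began, along the tool's axes at that moment; what a row does not reach only later rows make up. A row lasts 1/8 s, in which the tool goes at most 62.5 mm and 10.7 degrees, less where a joint would pass 70% of its speed; a pose out of reach is approached as far as the arm can. A call with a gripper value outside its range is refused whole. "claw" is the closure, from 0 (fully open) to 1 (shut), set as the call begins (left out, the last holds). The fingers move at their own pace and stop on an object; the grip force is fixed at half the most. Time passes only in rows, so rows that repeat a pose let the fingers close. It gives the time, the measured TCP pose, the force and the opening at its end, in the units of the state.
- get_obs(): the state, without advancing time (a new reading comes with each control period).
- grab_frame(name): name is "scene" or "top" or "wrist"; returns the picture (420x560x3 uint8, blue, green, red); there is no depth.
- calibration(name): a dict with "intrinsics" (3x3 intrinsics, pixels), "rvec" (rotation vector, rad) and "tvec" (3), from world to camera coordinates, as OpenCV has them; the wrist camera has in their place "mount" (4x4, takes a point from camera to tool coordinates, whose origin is the TCP and whose axes are the tool frame's). Camera axes: x right, y down, z forward; pixel columns grow to the right and rows downward; lengths in m; the calibration is good to about 2 mm. A picture is of the moment at which its call begins: read the wrist's pose just before it. calibration takes no time and is no camera call.
- workorder.hand_in(): hands the job in, once; it reports no verdict.
Trained networks look in the newest picture that a camera, given by its name, has taken for a name from the list of things; names that differ only in an ending like _2 or _b are one class to them, and where a whole thing is asked for, a point or a joint stands for the part that bears it (a point fixed in the world has none). Each returns a list of dicts, best first, with "conf" (0 to 1); they miss things now and then, are a little off and sometimes report something else, mostly with a low value. They report only what shows in the picture. A call takes as long as a camera call. They do not tell look-alikes from the thing itself.
- cut_out(camera, label): "pixels" (420x560 bool, what is visible of it) and "rect" ([centre column, centre row, width, height] in pixels, round what is visible of it).
The state is a dict: "t": time; "joint_positions": joint angles; "dq": joint speeds; "joint_torque": joint torques, N m; "tool_pos": TCP position; "orientation": TCP orientation; "contact_force": force on the tool from outside, world axes, zero at the start; "wrist_torque": the same for the moment, N m; "opening": opening from 0.0 (shut) to 1.0 (fully open).
Only numpy, scipy, OpenCV 4.12 (cv2) and the standard library are available. Lean on these libraries where they do the work, as an engineer would, in place of code of your own. Each camera call takes 0.05 s, during which the arm holds its last target.

## Task

On the newsstand's tea corner, put the two white tea cups draining on the rubber mat away in the cup warmer. The warmer's sliding shutter stands at its half-way airing stop: slide it on until it clicks into the fully open stop, then set the two cups down gently, mouth-down as they are, one on each of the two cups already inside, so that each rim sits squarely around the foot below. Finally slide the shutter all the way back until it clicks shut; leave the tall steel tumbler and the sugar jar where they stand.

Things in the scene. Friction and masses are not known exactly. Their poses are not given: they have to be found in the camera images.
- warmer: Fixed electric cup warmer, a steel box 180 (its x) x 435 (its y) x 118 mm high; origin at the centre of its underside, z up. Its +y half is an open-topped chamber, 145 (x) x 200 (y) mm inside; its -y half is a closed housing over which the open shutter parks. Two guide rails run along y on the top edges at x = +-85 mm, up to 134 mm above the table.
- chamber_floor (a point): Centre of the chamber's floor, in the warmer's axes (102.5 mm to +y of the warmer's origin, 14 mm above the table).
- shutter (a joint): Position (m) of the sliding steel shutter plate, 156 (x) x 215 (y) x 4 mm, upper face 124 mm above the table. 0 = shut over the chamber; grows as it slides to the warmer's -y. A ball catch clicks at at 0 (shut), 0.105 (airing, where it starts) and 0.210 (fully open); ends 2 mm beyond. Within 4 mm of a stop the catch draws it in; elsewhere it stays put. 2-4 N to slide, about 7 N to leave a stop.
- shutter_handle (a point): Middle of the shutter's grip bar: a round black bar 12 mm thick and 96 mm long, lying along the warmer's x, its centre 30 mm above the plate's upper face (154 mm above the table), free underneath but for two thin posts 36 mm either side of the middle. It moves with the plate, in the warmer's axes.
- cup_a_mid (a point): Centre of a white tea cup mouth-down on the chamber floor, near the housing. All four cups: 60 mm across, 52 mm high, straight wall 3.5 mm, 160 g, z up. On top is a foot 6 mm high tapering from 48 to 41 mm across, on a flat shoulder 46 mm above the rim; the rim (53 mm inside) of a second cup drops over it onto the shoulder, so its centre is then 46 mm above the lower one's.
- cup_b_mid (a point): Centre of a like cup, mouth-down on the chamber floor at the end away from the housing, about 100 mm from cup_a along the warmer's y. From above, fingers have about 40 mm of room either side of cups a and b along the warmer's x, 15 to 30 mm along its y.
- cup_c_mid (a point): Centre (26 mm above its rim) of a like cup standing mouth-down on the rubber mat, to be put away.
- cup_d_mid (a point): Centre of the other like cup standing mouth-down on the rubber mat, to be put away.
- mat: Fixed black rubber draining mat, 350 mm (its x) by 160 mm (its y), 5 mm thick; origin at the centre of its underside. Cups c, d and the tall tumbler stand in a row along its x, about 105 mm apart, in any order.
- tumbler_mid (a point): Centre (57 mm up) of a tall steel tumbler, 56 mm across and 115 mm high, mouth-down on the mat beside the cups; it stays there.
- sugar_jar_mid (a point): Centre of the sugar jar, a glass jar 76 mm across and 110 mm high, beyond the gap between warmer and mat; it stays there.
Things that resemble listed ones, but are neither listed nor needed, are in the scene too. Leave any blue look-alike of the part that bears cup_d_mid alone.

How it is judged:
On the way, in this order (a step that is already met when the one before it is completed fails the run):
1. the shutter is slid on from the airing stop and clicks into the fully open stop (value of joint shutter above 0.206 m), for 0.2 s.
2. one of the drained cups stands mouth-down on a cup in the warmer, let go (((horizontal distance between cup_c_mid and cup_a_mid below 0.006 m and z of cup_c_mid in the frame of cup_a_mid between 0.042 and 0.05 m and angle between cup_c_mid's own z axis and vertical below 0.08 rad and contact force between the fingers and cup_c below 0.2 N) or (horizontal distance between cup_c_mid and cup_b_mid below 0.006 m and z of cup_c_mid in the frame of cup_b_mid between 0.042 and 0.05 m and angle between cup_c_mid's own z axis and vertical below 0.08 rad and contact force between the fingers and cup_c below 0.2 N) or (horizontal distance between cup_d_mid and cup_a_mid below 0.006 m and z of cup_d_mid in the frame of cup_a_mid between 0.042 and 0.05 m and angle between cup_d_mid's own z axis and vertical below 0.08 rad and contact force between the fingers and cup_d below 0.2 N) or (horizontal distance between cup_d_mid and cup_b_mid below 0.006 m and z of cup_d_mid in the frame of cup_b_mid between 0.042 and 0.05 m and angle between cup_d_mid's own z axis and vertical below 0.08 rad and contact force between the fingers and cup_d below 0.2 N))), for 0.2 s.
3. both drained cups stand mouth-down on the two cups in the warmer, one on each, let go (((horizontal distance between cup_c_mid and cup_a_mid below 0.006 m and z of cup_c_mid in the frame of cup_a_mid between 0.042 and 0.05 m and angle between each of cup_c_mid, cup_d_mid's own z axis and vertical below 0.08 rad and horizontal distance between cup_d_mid and cup_b_mid below 0.006 m and z of cup_d_mid in the frame of cup_b_mid between 0.042 and 0.05 m) or (horizontal distance between cup_c_mid and cup_b_mid below 0.006 m and z of cup_c_mid in the frame of cup_b_mid between 0.042 and 0.05 m and angle between each of cup_c_mid, cup_d_mid's own z axis and vertical below 0.08 rad and horizontal distance between cup_d_mid and cup_a_mid below 0.006 m and z of cup_d_mid in the frame of cup_a_mid between 0.042 and 0.05 m)) and contact force between the fingers and cup_c below 0.2 N and contact force between the fingers and cup_d below 0.2 N), for 0.2 s.
At the end, for the whole second after the job is handed in: Shutter within 4 mm of shut; in the chamber the two cups that were there stand mouth-down on the floor, each carrying one drained cup mouth-down, centred within 6 mm, seated (centre 42 to 50 mm above the lower one's) and level within 0.08 rad, all let go and at rest (value of joint shutter below 0.004 m and ((horizontal distance between cup_c_mid and cup_a_mid below 0.006 m and z of cup_c_mid in the frame of cup_a_mid between 0.042 and 0.05 m and angle between each of cup_c_mid, cup_d_mid's own z axis and vertical below 0.08 rad and horizontal distance between cup_d_mid and cup_b_mid below 0.006 m and z of cup_d_mid in the frame of cup_b_mid between 0.042 and 0.05 m) or (horizontal distance between cup_c_mid and cup_b_mid below 0.006 m and z of cup_c_mid in the frame of cup_b_mid between 0.042 and 0.05 m and angle between each of cup_c_mid, cup_d_mid's own z axis and vertical below 0.08 rad and horizontal distance between cup_d_mid and cup_a_mid below 0.006 m and z of cup_d_mid in the frame of cup_a_mid between 0.042 and 0.05 m)) and horizontal distance between each of cup_a_mid, cup_b_mid and chamber_floor below 0.11 m and z of cup_a_mid in the frame of chamber_floor between 0.022 and 0.03 m and angle between each of cup_a_mid, cup_b_mid's own z axis and vertical below 0.08 rad and z of cup_b_mid in the frame of chamber_floor between 0.022 and 0.03 m and linear speed of each of cup_a, cup_b, cup_c, cup_d below 0.02 m/s); the robot touches nothing.
It fails at once if the tall tumbler or the sugar jar is pushed or knocked more than 30 mm from its place (distance of any of tumbler_mid, sugar_jar_mid from where it was at the start of the episode above 0.03 m).
It fails at once if a cup is tipped over (angle between any of cup_a_mid, cup_b_mid, cup_c_mid, cup_d_mid's own z axis and vertical above 0.7 rad).
It fails at once if a cup is dropped (falls, out of the fingers, faster than 0.35 m/s: from more than about 10 mm) ((linear speed of cup_c above 0.35 m/s and contact force between the fingers and cup_c below 0.2 N) or (linear speed of cup_d above 0.35 m/s and contact force between the fingers and cup_d below 0.2 N)).
It fails at once if a cup is rammed onto another (over 60 N between them) (contact force between any of cup_c, cup_d and cup_a above 60 N or contact force between any of cup_c, cup_d and cup_b above 60 N).
It also fails if it takes over 72 s, if anything falls off the work surface, if the arm or the gripper's body presses on something with over 40 N, if the wrist force passes 120 N, or if a joint passes its speed limit or range.

## Working session

There is one attempt and no reset: what is moved stays moved. The work goes in short steps, Python scripts to look and compute and a tool call to move; the robot and the scene stay as the last step left them, time stands still between calls to the robot, and variables do not carry over. Pictures are saved under pics/ and viewed, and the job is handed in when it is done.

Besides the shell and the picture viewer there is one more tool, called after "Call:" by a JSON object that holds its "api" and its "payload". step_arm: Moves the arm, as the interface text tells. Its arguments: {"type":"object","properties":{"steps":{"type":"array","items":{"type":"object","properties":{"dx":{"type":"number"},"dy":{"type":"number"},"dz":{"type":"number"},"twist":{"type":"number"}}}},"claw":{"type":"number"}},"required":["steps"]}

```bash
ls; mkdir -p pics; python3 - <<'E'
from bench import *
import cv2,numpy as np
print(get_obs())
for n in("scene","top","wrist"):
    cv2.imwrite(f"pics/{n}0.png",grab_frame(n)); print(n,calibration(n))
E
```

```text
pics
{'t': 0.0, 'joint_positions': array([-1.44030784e+00,  1.81556687e-01,  1.60798736e+00, -3.50102805e-07,
        1.35378478e+00, -2.06282784e-01]), 'dq': array([-0.00132397, -0.00287362,  0.00018614, -0.00072297, -0.00042096,
        0.00114223]), 'joint_torque': array([ 1.65598827e-03, -4.33857644e+01, -3.41849542e+01,  7.04543525e-02,
        3.84849741e-02, -1.51413542e-04]), 'tool_pos': array([ 0.18995966, -0.54215825,  0.23781131]), 'orientation': array([-6.36532172e-04,  8.15610363e-01, -5.78600883e-01, -5.90259864e-04]), 'contact_force': array([ 0.27145739, -1.51312337,  0.00470572]), 'wrist_torque': array([-0.00434648, -0.00536264,  0.02285753]), 'opening': 1.0032000714162796}
scene {'intrinsics': array([[474.46265933,   0.        , 279.41061245],
       [  0.        , 474.46265933, 210.78833826],
       [  0.        ,   0.        ,   1.        ]]), 'rvec': array([ 0.68027766,  2.61229376, -1.19565062]), 'tvec': array([ 0.38855818, -0.20243019,  1.58540123])}
top {'intrinsics': array([[428.18339314,   0.        , 270.96737244],
       [  0.        , 428.18339314, 216.720776  ],
       [  0.        ,   0.        ,   1.        ]]), 'rvec': array([ 2.18829713, -2.12572403,  0.1220813 ]), 'tvec': array([0.15909923, 0.53924572, 0.97346537])}
wrist {'intrinsics': array([[343.48557573,   0.        , 276.2879147 ],
       [  0.        , 343.48557573, 208.70118087],
       [  0.        ,   0.        ,   1.        ]]), 'mount': array([[ 9.99999864e-01, -3.78209680e-04,  3.59597718e-04,
        -6.82115307e-04],
       [ 2.42225198e-04,  9.46704477e-01,  3.22103359e-01,
        -8.35442757e-02],
       [-4.62255378e-04, -3.22103228e-01,  9.46704440e-01,
        -1.45983429e-01],
       [ 0.00000000e+00,  0.00000000e+00,  0.00000000e+00,
         1.00000000e+00]])}
```

View pics/scene0.png

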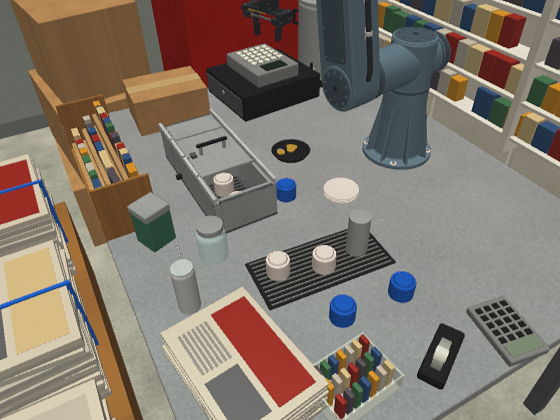

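View pics/top0.png

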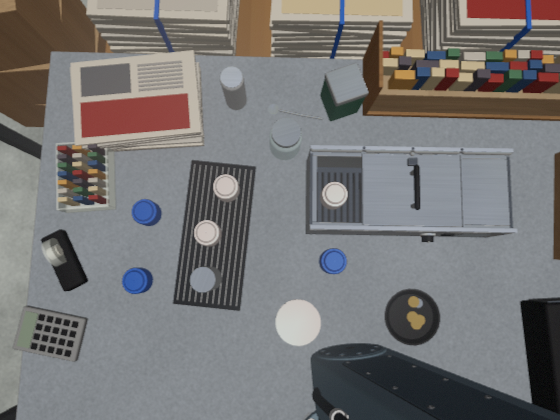

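View pics/wrist0.png

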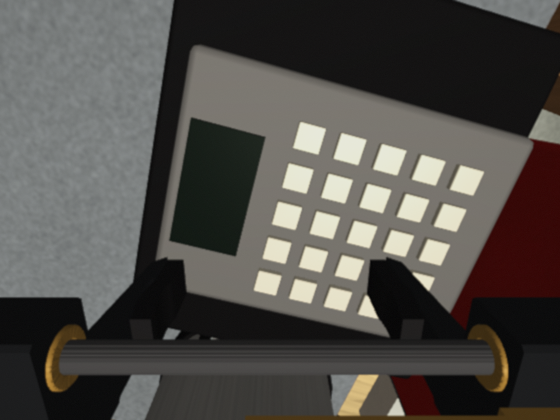

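The pictures show white cups on the mat at top-view pixels (226,187) and (207,233), with the tumbler at (203,279). The shutter bar is at (417,187), and cup b shows in the chamber at (334,195). Next I'll measure these.

```bash
cat > h.py <<'E'
from bench import *
import cv2,numpy as np
from scipy.spatial.transform import Rotation as R
def campose(n,obs=None):
    c=calibration(n);K=c["intrinsics"]
    if n=="wrist":
        o=obs or get_obs();q=o["orientation"];Rt=R.from_quat([q[1],q[2],q[3],q[0]]).as_matrix()
        T=np.eye(4);T[:3,:3]=Rt;T[:3,3]=o["tool_pos"];M=T@c["mount"]
        return K,M[:3,:3],M[:3,3]
    Rw=cv2.Rodrigues(c["rvec"])[0];return K,Rw.T,-Rw.T@c["tvec"]
def back(n,px,z,obs=None):
    K,Rc,p=campose(n,obs);px=np.atleast_2d(px)
    d=(Rc@np.linalg.inv(K)@np.c_[px,np.ones(len(px))].T).T
    return p+d*((z-p[2])/d[:,2])[:,None]
def proj(n,P,obs=None):
    K,Rc,p=campose(n,obs);P=np.atleast_2d(P);c=(Rc.T@(P-p).T);u=K@c;return (u[:2]/u[2]).T
def yaw():
    q=get_obs()["orientation"];return R.from_quat([q[1],q[2],q[3],q[0]]).as_matrix()
E
python3 - <<'E'
from h import *
for n in("scene","top"):
  print(n,campose(n)[2])
  for l in("warmer","shutter_handle","cup_c_mid","tumbler_mid","sugar_jar_mid","mat"):
    r=cut_out(n,l)
    for d in r: print(l,round(d["conf"],2),np.round(d["rect"],1),int(d["pixels"].sum()))
print("cupsbytop foot z=.057", back("top",[[226,187],[207,233]],.057).round(4))
print("cupb", back("top",[[334,195]],.066).round(4),"handle",back("top",[[417,187]],.154).round(4),back("top",[[415,163],[417,209]],.154).round(4))
print("corners z.118",back("top",[[311,147],[512,147],[515,234],[307,234]],.125).round(4))
print(yaw().round(3))
E
```

```text
scene [0.96422813 0.98604433 0.89634435]
warmer 0.85 [217.4 169.9 119.6 124.4] 8189
warmer 0.32 [212.1 240.3  34.   54.2] 1337
shutter_handle 0.61 [215.1 151.   76.5  47.8] 2272
cup_c_mid 0.98 [324.4 260.9  26.   30.8] 637
tumbler_mid 0.69 [360.7 233.7  29.2  50.6] 1012
mat 0.71 [319.3 272.9 147.8  82.9] 4877
top [0.41506012 0.16694945 1.03130321]
warmer 0.71 [412.8 194.3 216.8  98.5] 17877
shutter_handle 0.84 [412.4 190.  102.2  71.8] 7283
shutter_handle 0.6 [226.6 188.2  28.2  26.8] 512
cup_c_mid 0.73 [208.6 233.3  26.6  23.7] 551
cup_c_mid 0.73 [412.1 191.2 100.3  69.6] 7145
tumbler_mid 0.62 [409.1 196.4 212.9  98.6] 17677
tumbler_mid 0.58 [203.2 276.2  32.9  28.4] 666
sugar_jar_mid 0.55 [283.7 140.8  34.   43.2] 1098
mat 0.77 [212.8 233.9  77.2 148.9] 7867
cupsbytop foot z=.057 [[0.5977 0.2804 0.057 ]
 [0.4899 0.3194 0.057 ]]
cupb [[0.5845 0.032  0.066 ]] handle [[ 0.5908 -0.1277  0.154 ]] [[ 0.6417 -0.1241  0.154 ]
 [ 0.5446 -0.1272  0.154 ]]
corners z.118 [[ 0.6784  0.0915  0.125 ]
 [ 0.6906 -0.3441  0.125 ]
 [ 0.5014 -0.3434  0.125 ]
 [ 0.4887  0.0965  0.125 ]]
[[ 0.33  -0.944  0.   ]
 [-0.944 -0.33  -0.   ]
 [ 0.    -0.    -1.   ]]
```

```bash
cat >> h.py <<'E'
def hullmask(n,xy,zs,obs=None):
    t=np.linspace(0,2*np.pi,48,endpoint=False);P=[]
    for z,r in zs: P.append(np.c_[xy[0]+r*np.cos(t),xy[1]+r*np.sin(t),np.full(48,z)])
    u=proj(n,np.vstack(P),obs);h=cv2.convexHull(u.astype(np.float32))
    M=cv2.moments(h);return np.array([M["m10"],M["m01"]])/M["m00"],M["m00"]
def cupzs(base): return [(base,.03),(base+.046,.03),(base+.052,.0205)]
def fitmask(n,mask,zs,xy,obs=None):
    M=cv2.moments(mask.astype(np.uint8),True);c=np.array([M["m10"],M["m01"]])/M["m00"]
    xy=np.array(xy,float)
    for _ in range(6):
        f=hullmask(n,xy,zs,obs)[0]
        J=np.array([(hullmask(n,xy+e,zs,obs)[0]-f)/.002 for e in np.eye(2)*.002]).T
        xy=xy+np.linalg.solve(J,c-f)
    return xy,M["m00"],hullmask(n,xy,zs,obs)[1]
def comp(mask,px,r=25):
    n,l,s,c=cv2.connectedComponentsWithStats(mask.astype(np.uint8))
    d=[np.hypot(*(c[i]-px)) if s[i,4]>60 else 1e9 for i in range(1,n)]
    return l==1+int(np.argmin(d))
def white(im):
    h=cv2.cvtColor(im,cv2.COLOR_BGR2HSV).astype(int);b=im.astype(int)
    return ((b[...,2]-b[...,0]>8)&(b[...,2]>110)&(h[...,1]<70))
E
python3 - <<'E'
from h import *
T=cv2.imread("pics/top0.png");S=cv2.imread("pics/scene0.png")
m=white(T)
cv2.imwrite("pics/w.png",np.hstack([m*255,white(S)*255]).astype(np.uint8)[:, :])
for px,b,g in(((226,187),.005,(.598,.28)),((207,233),.005,(.49,.32)),((334,195),.014,(.585,.03))):
    print("top",fitmask("top",comp(m,px),cupzs(b),g))
m=white(S)
for px,b,g in(((278,265),.005,(.598,.28)),((324,260),.005,(.49,.32)),((223,183),.014,(.585,.03))):
    print("scene",fitmask("scene",comp(m,px),cupzs(b),g))
# handle
g=cv2.cvtColor(T,cv2.COLOR_BGR2GRAY)<50
sub=np.zeros_like(g);sub[166:208,408:426]=1;k=g&sub
ys,xs=np.nonzero(k);print("handle px",xs.mean(),ys.mean(),k.sum(),back("top",[[xs.mean(),ys.mean()]],.155))
r=cut_out("top","sugar_jar_mid") 
for px,z,n in(((286,133),.11,"jar"),((203,279),.12,"tumbler"),((333,261),.05,"blue"),((231,78),.12,"tall2")): print(n,back("top",[px],z).round(3))
cv2.imwrite("pics/crop.png",cv2.resize(T[120:320,160:520],None,fx=2.2,fy=2.2,interpolation=cv2.INTER_CUBIC))
E
```

```text
top (array([0.6032492 , 0.28494416]), 513.0, 597.2342227788176)
top (array([0.49352776, 0.32467239]), 510.0, 597.7235118999379)
top (array([0.5989866 , 0.03209837]), 204.0, 616.1445313913282)
scene (array([0.60170413, 0.28136429]), 631.0, 655.1551739112474)
scene (array([0.49275951, 0.32045671]), 617.0, 643.7109232826624)
scene (array([ 0.58986608, -0.07212275]), 454.0, 450.98360007070005)
handle px 416.4869109947644 186.4502617801047 191 [[ 0.59170442 -0.1263611   0.155     ]]
jar [[0.713 0.146 0.11 ]]
tumbler [[0.388 0.313 0.12 ]]
blue [[0.435 0.03  0.05 ]]
tall2 [[0.833 0.272 0.12 ]]
```

View pics/crop.png

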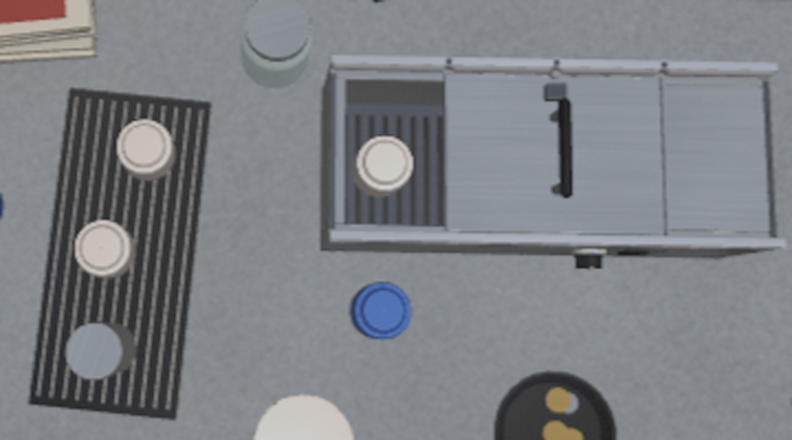

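Cup c is near (0.600,0.281) and d near (0.492,0.320). The shutter bar is at (0.591,-0.1265), and the warmer is yawed about 0.03 rad. I'll move above the bar.

Call:
{"api": "step_arm", "payload": {"steps": [{"dx": -26, "dy": -51.6, "dz": 0, "twist": 0.309}, {"dx": -26, "dy": -51.6, "dz": 0, "twist": 0.309}, {"dx": -26, "dy": -51.6, "dz": 0, "twist": 0.309}, {"dx": -26, "dy": -51.6, "dz": 0, "twist": 0.309}, {"dx": -26, "dy": -51.6, "dz": 0, "twist": 0.309}, {"dx": -26, "dy": -51.6, "dz": 0, "twist": 0.309}, {"dx": -26, "dy": -51.6, "dz": 0, "twist": 0.309}, {"dx": -26, "dy": -51.6, "dz": 0, "twist": 0.309}]}}

```text
t: 1.8
tool_pos: [0.5377, -0.1819, 0.2391]
orientation: [-0.0, 0.717, -0.697, 0.0]
contact_force: [0.0, -0.2, 0.4]
opening: 0.998
```

```bash
python3 -c "
from h import *
print(get_obs()['tool_pos'],yaw().round(3))"
```

```text
[ 0.53774242 -0.1819204   0.23905488] [[ 0.028 -1.     0.001]
 [-1.    -0.028 -0.001]
 [ 0.001 -0.001 -1.   ]]
```

Call:
{"api": "step_arm", "payload": {"steps": [{"dx": -5.4, "dy": -5.5, "dz": 0, "twist": 0}, {"dx": -5.4, "dy": -5.5, "dz": 0, "twist": 0}, {"dx": -5.4, "dy": -5.5, "dz": 0, "twist": 0}]}}

```text
t: 2.17
tool_pos: [0.5899, -0.1276, 0.2384]
orientation: [0.0, 0.718, -0.697, -0.0]
contact_force: [-0.2, 0.3, -0.3]
opening: 1.002
```

```bash
python3 -c "
from h import *
o=get_obs();im=grab_frame('wrist');cv2.imwrite('pics/w1.png',im)
print(o['tool_pos'],proj('wrist',[[.591,-.1265,.154],[.639,-.1251,.154],[.543,-.1279,.154]],o))"
```

```text
[ 0.58990951 -0.12755151  0.23837683] [[275.39355857 213.80155409]
 [275.3495077  145.98872887]
 [275.4323591  273.53189503]]
```

View pics/w1.png

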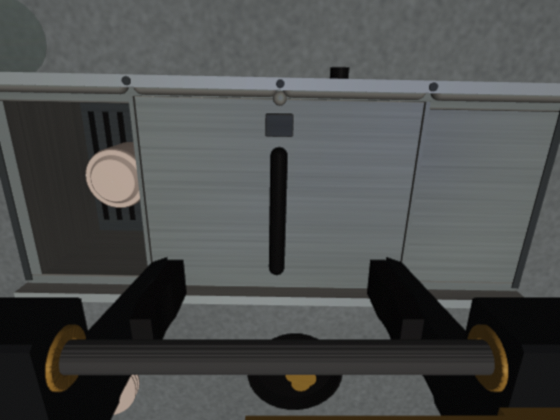

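The bar runs from (279,148) to (277,275), within 2 px of the prediction. Descend and grip.

Call:
{"api": "step_arm", "payload": {"steps": [{"dx": 0.1, "dy": -0.1, "dz": 5}, {"dx": 0.1, "dy": -0.1, "dz": 10.3}, {"dx": 0.1, "dy": -0.1, "dz": 10.3}, {"dx": 0.1, "dy": -0.1, "dz": 10.3}]}}

```text
validation failed for argument at $.st...
```

Call:
{"api": "step_arm", "payload": {"steps": [{"dx": 0}, {"dx": 0}, {"dx": 0}, {"dx": 0}, {"dx": 0}, {"dx": 0}], "claw": 1}}

```text
validation failed for argument at $.st...
```

Call:
{"api": "step_arm", "payload": {"steps": [{"dx": 0.1, "dy": -0.1, "dz": 5, "twist": 0}, {"dx": 0.1, "dy": -0.1, "dz": 10.3, "twist": 0}, {"dx": 0.1, "dy": -0.1, "dz": 10.3, "twist": 0}, {"dx": 0.1, "dy": -0.1, "dz": 10.3, "twist": 0}]}}

```text
t: 2.72
tool_pos: [0.5914, -0.1306, 0.1378]
orientation: [-0.0, 0.716, -0.698, 0.001]
contact_force: [0.2, -0.6, 0.4]
opening: 1.002
```

Call:
{"api": "step_arm", "payload": {"steps": [{"dx": 0, "dy": 0, "dz": 0, "twist": 0}, {"dx": 0, "dy": 0, "dz": 0, "twist": 0}, {"dx": 0, "dy": 0, "dz": 0, "twist": 0}, {"dx": 0, "dy": 0, "dz": 0, "twist": 0}, {"dx": 0, "dy": 0, "dz": 0, "twist": 0}, {"dx": 0, "dy": 0, "dz": 0, "twist": 0}], "claw": 1}}

```text
t: 3.48
tool_pos: [0.5909, -0.1289, 0.1356]
orientation: [0.0, 0.717, -0.697, -0.0]
contact_force: [0.2, -0.9, 0.2]
opening: 0.343
```

Call:
{"api": "step_arm", "payload": {"steps": [{"dx": 0, "dy": 0, "dz": 0, "twist": 0}, {"dx": 0, "dy": 0, "dz": 0, "twist": 0}, {"dx": 0, "dy": 0, "dz": 0, "twist": 0}, {"dx": 0, "dy": 0, "dz": 0, "twist": 0}]}}

```text
t: 3.98
tool_pos: [0.5909, -0.1284, 0.1357]
orientation: [-0.0, 0.717, -0.697, -0.0]
contact_force: [-1.1, 4.5, 2.8]
opening: 0.117
```

Call:
{"api": "step_arm", "payload": {"steps": [{"dx": 1.5, "dy": 0, "dz": 0, "twist": 0}, {"dx": 3, "dy": 0, "dz": 0, "twist": 0}, {"dx": 5, "dy": 0, "dz": 0, "twist": 0}, {"dx": 7, "dy": 0, "dz": 0, "twist": 0}, {"dx": 9, "dy": 0, "dz": 0, "twist": 0}, {"dx": 10.5, "dy": 0, "dz": 0, "twist": 0}, {"dx": 10.5, "dy": 0, "dz": 0, "twist": 0}, {"dx": 10.5, "dy": 0, "dz": 0, "twist": 0}]}}

```text
t: 4.97
tool_pos: [0.592, -0.2339, 0.1356]
orientation: [0.001, 0.717, -0.697, -0.002]
contact_force: [-8.1, 3.0, 6.5]
opening: 0.121
```

```bash
python3 -c "
from h import *
im=grab_frame('top');cv2.imwrite('pics/t1.png',cv2.resize(im[100:320,150:540],None,fx=2,fy=2));print(get_obs()['tool_pos'])"
```

```text
[ 0.59200824 -0.23394571  0.13566551]
```

View pics/t1.png

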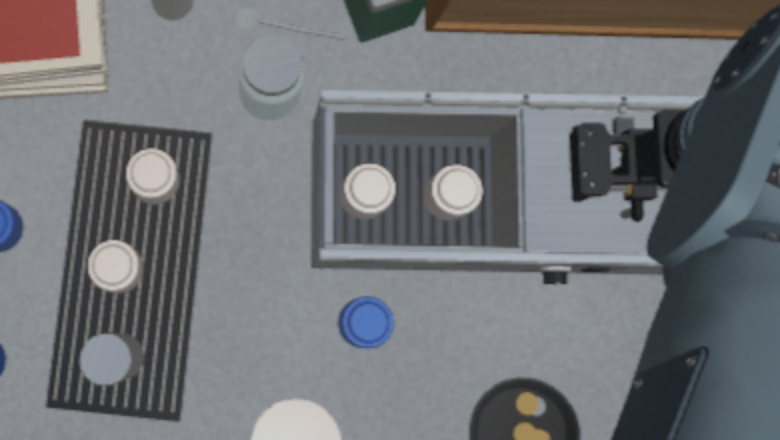

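The chamber is open, with cups a at (378,195) and b at (335,195) in full-image pixels. Release and rise.

Call:
{"api": "step_arm", "payload": {"steps": [{"dx": 0, "dy": 0, "dz": 0, "twist": 0}, {"dx": 0, "dy": 0, "dz": 0, "twist": 0}, {"dx": 0, "dy": 0, "dz": 0, "twist": 0}, {"dx": 0, "dy": 0, "dz": 0, "twist": 0}], "claw": 0}}

```text
t: 5.52
tool_pos: [0.5939, -0.2341, 0.1357]
orientation: [0.0, 0.717, -0.697, 0.0]
contact_force: [0.6, 0.0, 0.3]
opening: 0.548
```

Call:
{"api": "step_arm", "payload": {"steps": [{"dx": 0, "dy": 0, "dz": -5, "twist": 0}, {"dx": 0, "dy": 0, "dz": -10, "twist": 0}, {"dx": 0, "dy": 0, "dz": -14, "twist": 0}, {"dx": 0, "dy": 0, "dz": -14, "twist": 0}, {"dx": 0, "dy": 0, "dz": -14, "twist": 0}]}}

```text
t: 6.15
tool_pos: [0.5935, -0.2337, 0.2748]
orientation: [0.0, 0.717, -0.697, -0.001]
contact_force: [-0.8, 0.1, -0.4]
opening: 1.001
```

```bash
python3 -c "
from h import *
o=get_obs();im=grab_frame('wrist');cv2.imwrite('pics/w2.png',im);cv2.imwrite('pics/t2.png',grab_frame('top'));cv2.imwrite('pics/s2.png',grab_frame('scene'));np.save('o2.npy',o,allow_pickle=True)
print(o['tool_pos'],yaw().round(3),o['joint_positions'])"
```

```text
[ 0.59346366 -0.23372826  0.27478888] [[ 0.028 -1.    -0.003]
 [-1.    -0.028  0.002]
 [-0.002  0.003 -1.   ]] [-5.60910407e-01  2.93294162e-01  1.39779718e+00 -5.50020951e-05
  1.45161489e+00  9.82015528e-01]
```

View pics/w2.png

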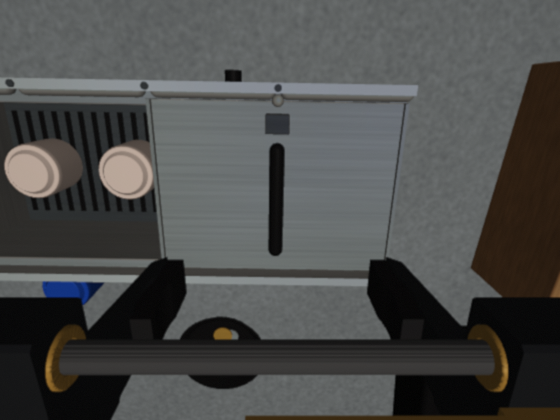

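The ball lines up with the third stop mark, at (278,100) and (278,86), so the shutter is fully open. Next I'll go above cup c.

Call:
{"api": "step_arm", "payload": {"steps": [{"dx": -51.5, "dy": -2.1, "dz": 0, "twist": 0}, {"dx": -51.5, "dy": -2.1, "dz": 0, "twist": 0}, {"dx": -51.5, "dy": -2.1, "dz": 0, "twist": 0}, {"dx": -51.5, "dy": -2.1, "dz": 0, "twist": 0}, {"dx": -51.5, "dy": -2.1, "dz": 0, "twist": 0}, {"dx": -51.5, "dy": -2.1, "dz": 0, "twist": 0}, {"dx": -51.5, "dy": -2.1, "dz": 0, "twist": 0}, {"dx": -51.5, "dy": -2.1, "dz": 0, "twist": 0}]}}

```text
t: 7.3
tool_pos: [0.5996, 0.2679, 0.2743]
orientation: [0.001, 0.717, -0.697, -0.0]
contact_force: [0.8, -1.1, -0.2]
opening: 0.999
```

```bash
python3 - <<'E'
from h import *
T=cv2.imread("pics/t2.png")
for nm,px,zs in(("c",(226,187),.051),("d",(207,233),.051),("a",(378.5,195),.060),("b",(335,195),.060)):
    print(nm,back("top",[px],zs).round(4))
cv2.imwrite("pics/t2c.png",cv2.resize(T[160:230,300:410],None,fx=7,fy=7,interpolation=cv2.INTER_CUBIC))
cv2.imwrite("pics/t2d.png",cv2.resize(T[160:255,180:260],None,fx=6,fy=6,interpolation=cv2.INTER_CUBIC))
E
```

```text
c [[0.5988 0.2811 0.051 ]]
d [[0.4903 0.3203 0.051 ]]
a [[ 0.5884 -0.0709  0.06  ]]
b [[0.5856 0.0289 0.06  ]]
```

View pics/t2c.png

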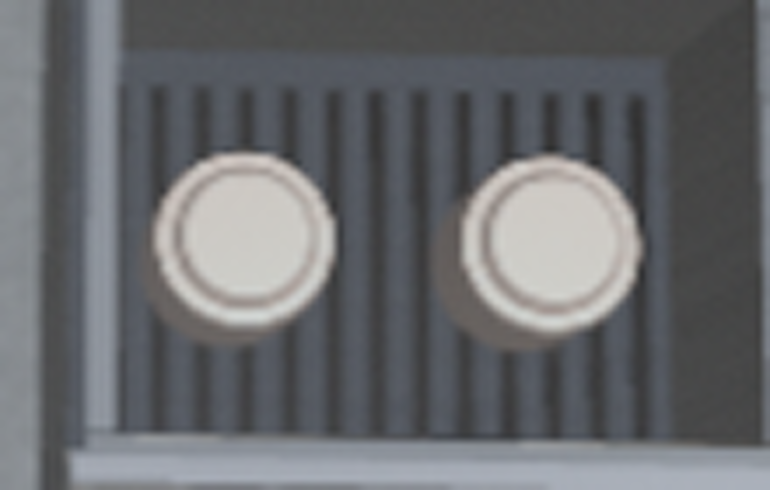

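View pics/t2d.png

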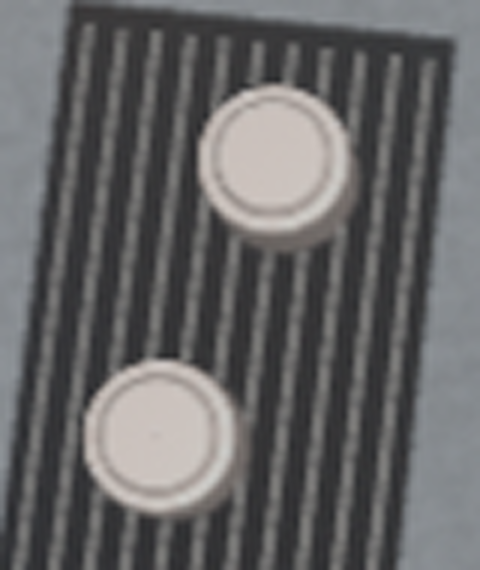

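```bash
cat >> h.py <<'E'
def disk(n,im,px,z,obs=None,thr=None,r=.030,win=40):
    """shoulder disc: ellipse fit to bright blob's hull -> world at z"""
    g=im[...,2].astype(np.uint8);x,y=map(int,px)
    h=np.zeros_like(g);h[max(0,y-win):y+win,max(0,x-win):x+win]=1
    m=comp((g>thr)&(h>0),px);c=max(cv2.findContours(m.astype(np.uint8),cv2.RETR_EXTERNAL,cv2.CHAIN_APPROX_NONE)[0],key=len)
    e=cv2.fitEllipse(c);return back(n,[e[0]],z,obs)[0][:2].round(4),np.round(e[0],1),np.round(e[1],1)
E
python3 - <<'E'
from h import *
T=cv2.imread("pics/t2.png")
for nm,px,zs in(("c",(225,186),.051),("d",(206,232),.051),("a",(378.2,194.4),.060),("b",(334.4,194),.060)):
  for t in(150,165): print(nm,t,disk("top",T,px,zs,None,t,win=20))
o=get_obs();W=grab_frame("wrist");cv2.imwrite("pics/w3.png",W);print(o["tool_pos"],proj("wrist",[.5985,.2815,.051],o))
np.save("o3.npy",o,allow_pickle=True)
E
```

```text
c 150 (array([0.6008, 0.2832]), array([225.2, 186.1]), array([23.7, 24.3]))
c 165 (array([0.601 , 0.2832]), array([225.1, 186. ]), array([22.7, 24. ]))
d 150 (array([0.4922, 0.3225]), array([206.1, 232.1]), array([24.1, 24.6]))
d 165 (array([0.4922, 0.3223]), array([206.2, 232.2]), array([23.6, 24.4]))
a 150 (array([ 0.5899, -0.07  ]), array([378.1, 194.4]), array([23.6, 24.7]))
a 165 (array([ 0.5899, -0.0698]), array([378. , 194.4]), array([23.2, 24.4]))
b 150 (array([0.5885, 0.0299]), array([334.6, 193.7]), array([23.8, 24.7]))
b 165 (array([0.5887, 0.0305]), array([334.3, 193.6]), array([23.3, 24.2]))
[0.59960659 0.26788493 0.27431746] [[264.04238294 172.50763866]]
```

View pics/w3.png

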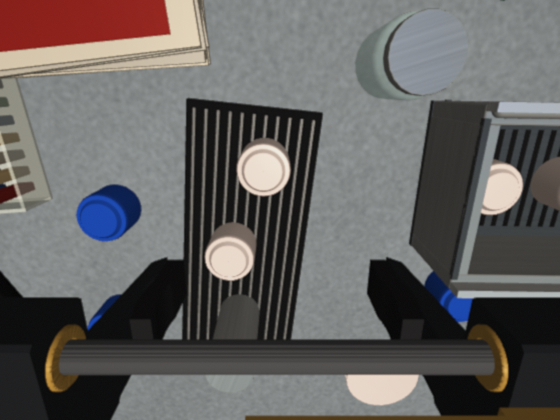

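```bash
python3 - <<'E'
from h import *
o=np.load("o3.npy",allow_pickle=True).item();W=cv2.imread("pics/w3.png");print(W[168,264],W[190,262],W[230,240])
for px,z in(((264,166),.051),((229,260),.051)):
  for t in(190,210): print(disk("wrist",W,px,z,o,t,win=35))
cv2.imwrite("pics/w3c.png",cv2.resize(W[130:290,190:310],None,fx=4,fy=4,interpolation=cv2.INTER_CUBIC))
o=get_obs();print(o["tool_pos"],proj("wrist",[.601,.283,.051],o));W=grab_frame("wrist")
for px,z in(((264,166),.051),((229,260),.051)): print(disk("wrist",W,px,z,o,200,win=35))
E
```

```text
[210 224 236] [154 167 185] [ 94 101 114]
(array([0.6018, 0.2826]), array([263.1, 169.5]), array([49.9, 51.1]))
(array([0.6018, 0.2826]), array([263. , 169.5]), array([49.5, 50.4]))
(array([0.4931, 0.3218]), array([228.9, 258. ]), array([41.6, 46.7]))
(array([0.493 , 0.3219]), array([228.8, 258.2]), array([40.9, 46.3]))
[0.59805452 0.27540826 0.27406799] [[270.56885637 168.94461779]]
(array([0.6003, 0.2825]), array([271. , 169.6]), array([37. , 37.8]))
(array([0.4931, 0.3218]), array([235.6, 256.8]), array([41.4, 46.5]))
```

View pics/w3c.png

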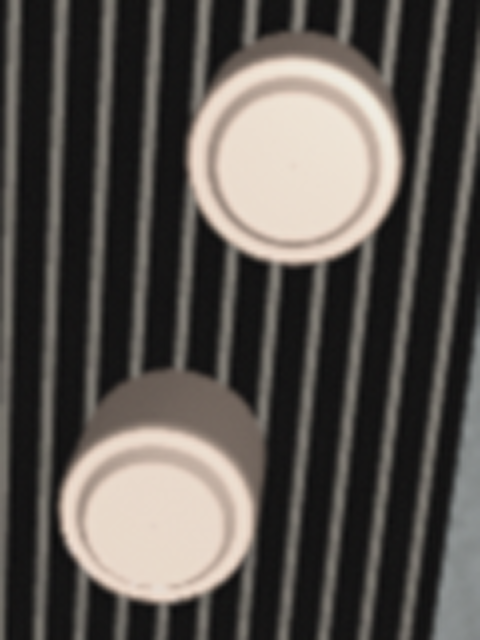

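Call:
{"api": "step_arm", "payload": {"steps": [{"dx": 0, "dy": 0, "dz": 8, "twist": 0}, {"dx": 0, "dy": 0, "dz": 14, "twist": 0}, {"dx": 0, "dy": 0, "dz": 14, "twist": 0}, {"dx": 0, "dy": 0, "dz": 14, "twist": 0}, {"dx": 0, "dy": 0, "dz": 14, "twist": 0}]}}

```text
t: 8.02
tool_pos: [0.6024, 0.2662, 0.1389]
orientation: [-0.002, 0.717, -0.697, 0.001]
contact_force: [0.5, 0.1, 0.3]
opening: 0.998
```

```bash
python3 -c "
from h import *
o=get_obs();print(o['tool_pos'],yaw()[:2,0].round(4));W=grab_frame('wrist');cv2.imwrite('pics/w4.png',W);print(get_obs()['tool_pos'],proj('wrist',[.601,.283,.051],o))
"
```

```text
[0.60238833 0.26615841 0.13890657] [ 0.0275 -0.9996]
[0.6023988  0.26627897 0.13906289] [[253.64220584 215.4561666 ]]
```

View pics/w4.png

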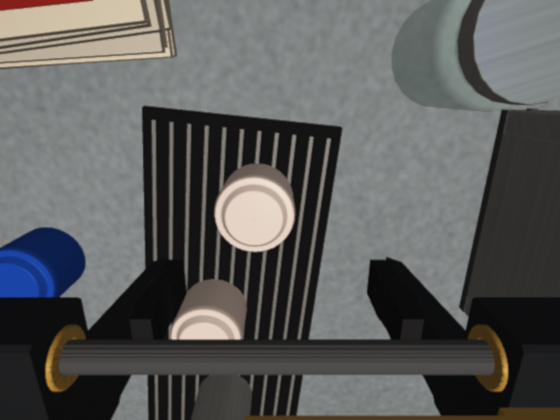

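Call:
{"api": "step_arm", "payload": {"steps": [{"dx": -1.7, "dy": 0.1, "dz": 2, "twist": 0}, {"dx": -1.7, "dy": 0.1, "dz": 5, "twist": 0}, {"dx": -1.7, "dy": 0.1, "dz": 9, "twist": 0}, {"dx": -1.7, "dy": 0.1, "dz": 11.6, "twist": 0}, {"dx": -1.7, "dy": 0.1, "dz": 11.6, "twist": 0}, {"dx": -1.7, "dy": 0.1, "dz": 11.6, "twist": 0}]}}

```text
t: 8.82
tool_pos: [0.5995, 0.2838, 0.0207]
orientation: [-0.001, 0.717, -0.697, 0.0]
contact_force: [0.5, 0.1, 0.4]
opening: 1.004
```

Call:
{"api": "step_arm", "payload": {"steps": [{"dx": 0, "dy": 0, "dz": 0, "twist": 0}, {"dx": 0, "dy": 0, "dz": 0, "twist": 0}, {"dx": 0, "dy": 0, "dz": 0, "twist": 0}, {"dx": 0, "dy": 0, "dz": 0, "twist": 0}, {"dx": 0, "dy": 0, "dz": 0, "twist": 0}, {"dx": 0, "dy": 0, "dz": 0, "twist": 0}], "claw": 1}}

```text
t: 9.57
tool_pos: [0.5993, 0.283, 0.0205]
orientation: [-0.0, 0.717, -0.697, 0.0]
contact_force: [-1.3, -1.8, 4.6]
opening: 0.687
```

Gripped at an opening of 60.5 mm. Lift.

Call:
{"api": "step_arm", "payload": {"steps": [{"dx": 0, "dy": 0, "dz": -1, "twist": 0}, {"dx": 0, "dy": 0, "dz": -4, "twist": 0}, {"dx": 0, "dy": 0, "dz": -9, "twist": 0}, {"dx": 0, "dy": 0, "dz": -14, "twist": 0}, {"dx": 0, "dy": 0, "dz": -18, "twist": 0}, {"dx": 0, "dy": 0, "dz": -19, "twist": 0}]}}

```text
t: 10.32
tool_pos: [0.6003, 0.2835, 0.2133]
orientation: [-0.002, 0.717, -0.697, 0.001]
contact_force: [0.4, -0.5, -1.3]
opening: 0.685
```

Call:
{"api": "step_arm", "payload": {"steps": [{"dx": 3, "dy": 0.2, "dz": 0, "twist": -0.1}, {"dx": 7, "dy": 0.4, "dz": 0, "twist": -0.28}, {"dx": 11, "dy": 0.6, "dz": 0, "twist": -0.46}, {"dx": 15, "dy": 0.8, "dz": 0, "twist": -0.64}, {"dx": 20, "dy": 1, "dz": 0, "twist": -0.82}, {"dx": 25, "dy": 1.3, "dz": 0, "twist": -1.0}, {"dx": 30, "dy": 1.6, "dz": 0, "twist": -1.18}, {"dx": 34, "dy": 1.9, "dz": 0, "twist": -1.36}]}}

```text
t: 11.32
tool_pos: [0.588, -0.0591, 0.2075]
orientation: [-0.0, 0.996, -0.089, -0.002]
contact_force: [0.6, 0.4, -1.8]
opening: 0.684
```

```bash
python3 -c "
from h import *
o=get_obs();print(o['tool_pos'],yaw()[:2,0].round(4),np.arctan2(*yaw()[1::-1,0]))
"
```

```text
[ 0.58796033 -0.05907862  0.20746974] [ 0.9842 -0.177 ] -0.1779033513069283
```

Call:
{"api": "step_arm", "payload": {"steps": [{"dx": 0.4, "dy": 1.2, "dz": 0, "twist": -0.15}, {"dx": 0.4, "dy": 1.2, "dz": 0, "twist": -0.209}, {"dx": 0.4, "dy": 1.2, "dz": 0, "twist": -0.209}, {"dx": 0.4, "dy": 1.2, "dz": 0, "twist": -0.209}, {"dx": 0.4, "dy": 1.2, "dz": 0, "twist": -0.209}]}}

```text
t: 11.95
tool_pos: [0.5909, -0.0696, 0.2093]
orientation: [-0.0, 1.0, 0.013, -0.0]
contact_force: [0.4, -0.1, -1.1]
opening: 0.682
```

```bash
python3 -c "
from h import *
o=get_obs();print(o['tool_pos'],yaw()[:2,0].round(4),np.arctan2(*yaw()[1::-1,0]))
W=grab_frame('wrist');cv2.imwrite('pics/w5.png',W);cv2.imwrite('pics/t5.png',cv2.resize(grab_frame('top')[100:320,150:540],None,fx=2,fy=2))
o=get_obs();print(o['tool_pos'])
"
```

```text
[ 0.59085061 -0.06955993  0.20925881] [0.9997 0.0259] 0.025872329498665952
[ 0.59101838 -0.06966745  0.20959882]
```

View pics/w5.png

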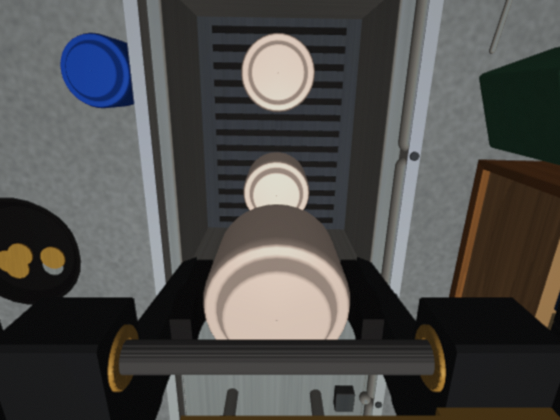

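View pics/t5.png

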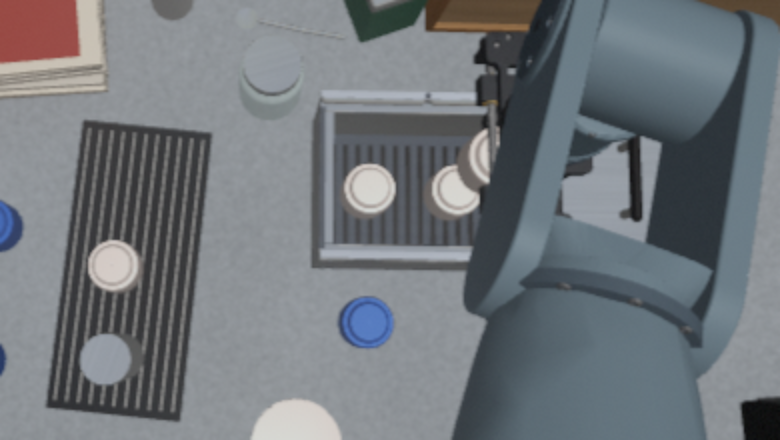

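```bash
cat >> h.py <<'E'
def circ(n,c,r,obs):
    t=np.linspace(0,2*np.pi,180);return proj(n,np.c_[c[0]+r*np.cos(t),c[1]+r*np.sin(t),np.full(180,c[2])],obs)
E
python3 - <<'E'
from h import *
o=get_obs();W=cv2.imread("pics/w5.png");Rt=yaw()
print("b",disk("wrist",W,(278,72),.060,o,210,win=45))
V=W.copy()
for off,col in((0,(0,0,255)),(-.0017,(0,200,0)),(-.004,(255,0,0))):
    c=o["tool_pos"]+Rt@[0,off,-.0305];u=circ("wrist",c,.03,o);print(off,u.min(0).round(1),u.max(0).round(1))
    cv2.polylines(V,[u.round().astype(int)],True,col,1)
for z,r in((.060,.03),(.066,.0205)): cv2.polylines(V,[circ("wrist",(.590,-.070,z),r,o).round().astype(int)],True,(255,0,255),1);cv2.polylines(V,[circ("wrist",(.5887,.03,z),r,o).round().astype(int)],True,(255,0,255),1)
cv2.imwrite("pics/w5o.png",cv2.resize(V[20:360,170:390],None,fx=2.6,fy=1.75) if 0 else cv2.resize(V[30:340,170:390],None,fx=1.9,fy=1.9))
E
```

```text
b (array([0.5887, 0.0298]), array([277.5,  72. ]), array([49.2, 52.8]))
0 [202.6 247.8] [353.8 376. ]
-0.0017 [202.3 243.5] [354.1 372.8]
-0.004 [201.9 237.8] [354.6 368.5]
```

View pics/w5o.png

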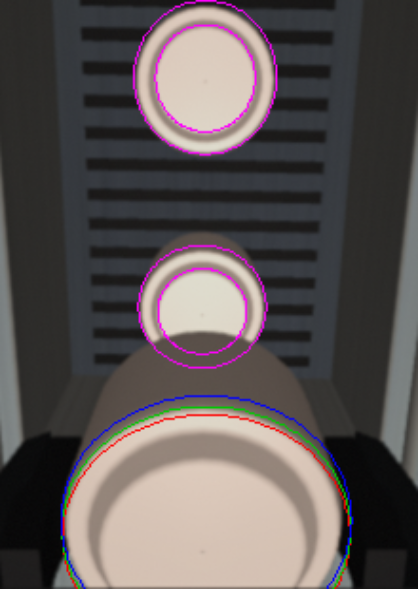

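Both chamber cups match their predicted circles. The held cup is about 1.5 mm off toward +y, so I'll correct that and descend partway.

Call:
{"api": "step_arm", "payload": {"steps": [{"dx": 0, "dy": 0.15, "dz": 3, "twist": 0}, {"dx": 0, "dy": 0.15, "dz": 6, "twist": 0}, {"dx": 0, "dy": 0.15, "dz": 9, "twist": 0}, {"dx": 0, "dy": 0.15, "dz": 11, "twist": 0}, {"dx": 0, "dy": 0.15, "dz": 11.8, "twist": 0}, {"dx": 0, "dy": 0.15, "dz": 11.8, "twist": 0}, {"dx": 0, "dy": 0.15, "dz": 11.8, "twist": 0}]}}

```text
t: 12.92
tool_pos: [0.592, -0.0717, 0.093]
orientation: [0.0, 1.0, 0.013, 0.001]
contact_force: [-0.9, -0.5, -1.3]
opening: 0.687
```

```bash
python3 -c "
from h import *
o=get_obs();print(o['tool_pos'],o['contact_force'])
cv2.imwrite('pics/s6.png',cv2.resize(grab_frame('scene')[100:240,140:300],None,fx=4,fy=4));cv2.imwrite('pics/w6.png',grab_frame('wrist'))
"
```

```text
[ 0.5919879  -0.07172043  0.09295704] [-0.91719568 -0.47353314 -1.28223255]
```

View pics/s6.png

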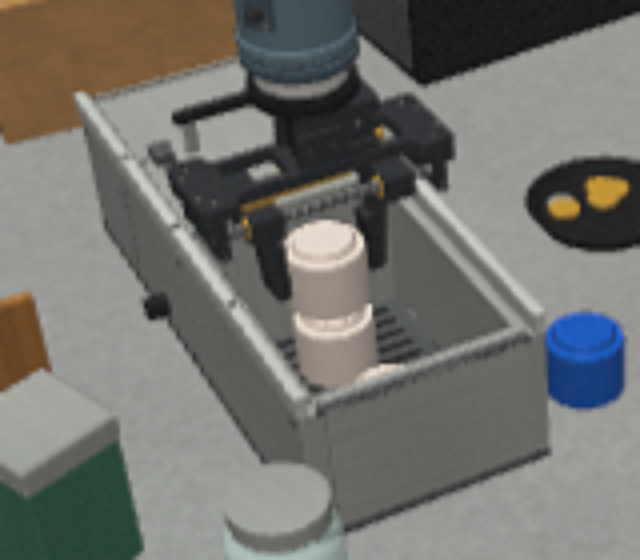

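View pics/w6.png

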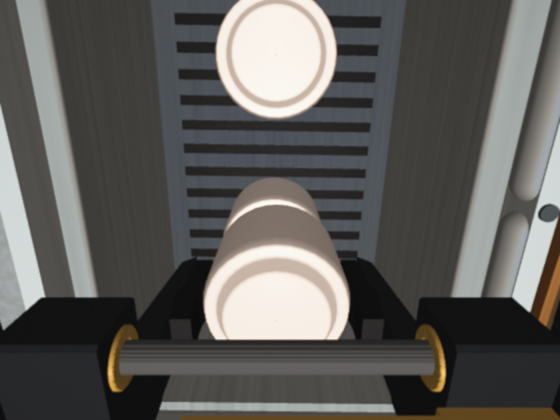

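Call:
{"api": "step_arm", "payload": {"steps": [{"dx": -0.1, "dy": 0, "dz": 0.3, "twist": 0}, {"dx": -0.1, "dy": 0, "dz": 0.6, "twist": 0}, {"dx": -0.1, "dy": 0, "dz": 0.9, "twist": 0}, {"dx": -0.1, "dy": 0, "dz": 1.1, "twist": 0}, {"dx": -0.1, "dy": 0, "dz": 1.3, "twist": 0}, {"dx": -0.1, "dy": 0, "dz": 1.4, "twist": 0}, {"dx": -0.1, "dy": 0, "dz": 1.5, "twist": 0}, {"dx": -0.1, "dy": 0, "dz": 1.6, "twist": 0}]}}

```text
t: 14.02
tool_pos: [0.5901, -0.0715, 0.0757]
orientation: [-0.0, 1.0, 0.013, 0.0]
contact_force: [0.5, 0.1, -1.6]
opening: 0.685
```

Call:
{"api": "step_arm", "payload": {"steps": [{"dx": 0, "dy": 0, "dz": 0.1, "twist": 0}, {"dx": 0, "dy": 0, "dz": 0.1, "twist": 0}]}}

```text
t: 14.28
tool_pos: [0.5902, -0.0715, 0.0755]
orientation: [0.0, 1.0, 0.013, 0.0]
contact_force: [-2.6, 0.5, 4.9]
opening: 0.687
```

There is contact at exactly the expected seat height, z 0.0755. Release.

Call:
{"api": "step_arm", "payload": {"steps": [{"dx": 0, "dy": 0, "dz": 0, "twist": 0}, {"dx": 0, "dy": 0, "dz": 0, "twist": 0}, {"dx": 0, "dy": 0, "dz": 0, "twist": 0}, {"dx": 0, "dy": 0, "dz": 0, "twist": 0}, {"dx": 0, "dy": 0, "dz": 0, "twist": 0}, {"dx": 0, "dy": 0, "dz": 0, "twist": 0}, {"dx": 0, "dy": 0, "dz": 0, "twist": 0}], "claw": 0}}

```text
t: 15.15
tool_pos: [0.5901, -0.0715, 0.0747]
orientation: [0.0, 1.0, 0.013, -0.0]
contact_force: [-0.1, -0.6, 0.2]
opening: 0.998
```

Call:
{"api": "step_arm", "payload": {"steps": [{"dx": 0, "dy": 0, "dz": -2, "twist": 0}, {"dx": 0, "dy": 0, "dz": -6, "twist": 0}, {"dx": 0, "dy": 0, "dz": -12, "twist": 0}, {"dx": 0, "dy": 0, "dz": -17, "twist": 0}, {"dx": 0, "dy": 0, "dz": -17, "twist": 0}, {"dx": 0, "dy": 0, "dz": -17, "twist": 0}]}}

```text
t: 15.9
tool_pos: [0.5898, -0.0714, 0.2451]
orientation: [0.0, 1.0, 0.013, 0.0]
contact_force: [-0.3, 0.4, -0.8]
opening: 0.997
```

```bash
python3 - <<'E'
from h import *
o=get_obs();print(o['tool_pos'],o['contact_force'],yaw()[:2,0],o['joint_positions'].round(2))
S=grab_frame('scene');W=grab_frame('wrist');cv2.imwrite('pics/w7.png',W)
cv2.imwrite('pics/s7.png',cv2.resize(S[100:240,140:300],None,fx=4,fy=4))
for xyz in((.590,-.070,.106),(.5887,.03,.060)): print(proj("wrist",xyz,o))
E
```

```text
[ 0.58982143 -0.07139417  0.24513231] [-0.29728836  0.41365805 -0.78915241] [0.99966224 0.02598543] [-0.32  0.22  1.55  0.    1.37 -0.35]
[[277.33733804 193.41367223]]
[[278.69843158  71.86013904]]
```

View pics/s7.png

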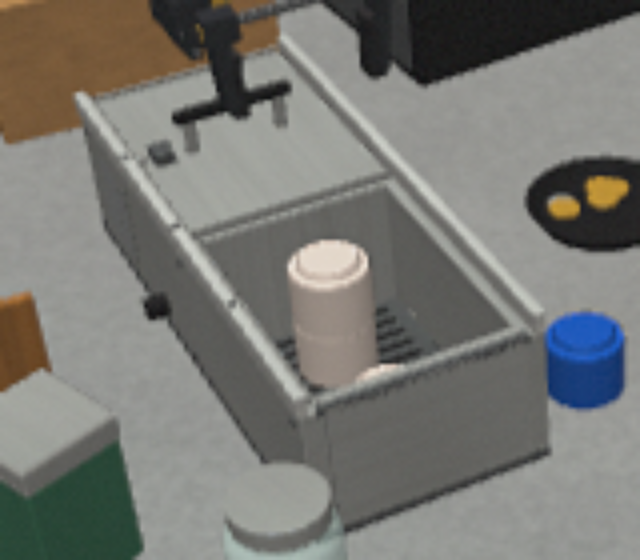

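View pics/w7.png

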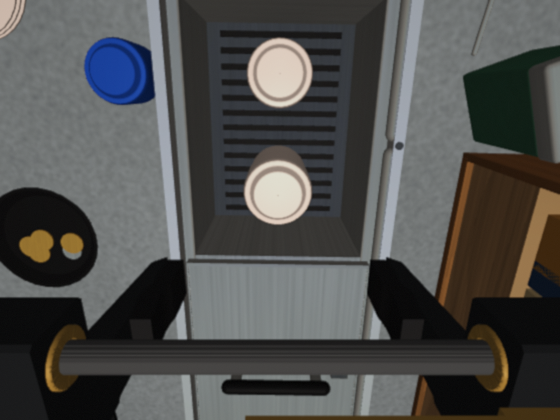

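The first cup is nested: flush in the scene view, and at (278,191) in the wrist view against a predicted (277,193). Now cup d.

Call:
{"api": "step_arm", "payload": {"steps": [{"dx": -0.8, "dy": -5, "dz": 0, "twist": 0.18}, {"dx": -2, "dy": -10, "dz": 0, "twist": 0.36}, {"dx": -3, "dy": -15, "dz": 0, "twist": 0.54}, {"dx": -4, "dy": -20, "dz": 0, "twist": 0.72}, {"dx": -5, "dy": -25, "dz": 0, "twist": 0.9}, {"dx": -6, "dy": -30, "dz": 0, "twist": 1.08}, {"dx": -7.5, "dy": -35, "dz": 0, "twist": 1.26}, {"dx": -8.7, "dy": -39.6, "dz": 0, "twist": 1.44}]}}

```text
t: 17.0
tool_pos: [0.4911, 0.3234, 0.2428]
orientation: [0.002, 0.758, -0.652, -0.001]
contact_force: [0.8, -0.2, -0.1]
opening: 1.002
```

Call:
{"api": "step_arm", "payload": {"steps": [{"dx": 0, "dy": 0, "dz": 0, "twist": 0.13}, {"dx": 0, "dy": 0, "dz": 4, "twist": 0.13}, {"dx": 0, "dy": 0, "dz": 8, "twist": 0.13}, {"dx": 0, "dy": 0, "dz": 8, "twist": 0.13}, {"dx": 0, "dy": 0, "dz": 8, "twist": 0.13}]}}

```text
t: 17.62
tool_pos: [0.4931, 0.3222, 0.1653]
orientation: [0.0, 0.716, -0.698, -0.0]
contact_force: [0.6, -0.5, 0.8]
opening: 1.0
```

```bash
python3 - <<'E'
from h import *
o=get_obs();W=grab_frame('wrist');cv2.imwrite('pics/w8.png',W)
print(o['tool_pos'],yaw()[:2,0],o['joint_positions'].round(2))
p=proj("wrist",(.493,.322,.051),o)[0];print(p)
for t in(195,210): print(disk("wrist",W,p,.051,o,t,win=45))
E
```

```text
[0.493113   0.32216852 0.16525904] [ 0.02668631 -0.99964364] [0.38 0.29 1.64 0.   1.22 1.92]
[276.96482528 202.71134031]
(array([0.4932, 0.322 ]), array([277. , 202.5]), array([67.3, 70.7]))
(array([0.4932, 0.322 ]), array([276.9, 202.5]), array([67. , 70.4]))
```

View pics/w8.png

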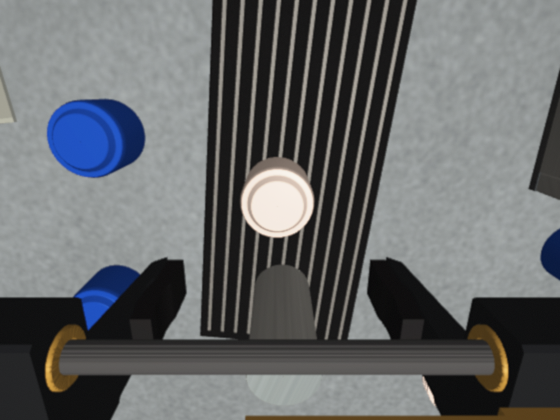

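Cup d is at (277,202.5), exactly where predicted. Descend and grip.

Call:
{"api": "step_arm", "payload": {"steps": [{"dx": 0, "dy": 0, "dz": 5, "twist": 0}, {"dx": 0, "dy": 0, "dz": 9, "twist": 0}, {"dx": 0, "dy": 0, "dz": 12, "twist": 0}, {"dx": 0, "dy": 0, "dz": 14.4, "twist": 0}, {"dx": 0, "dy": 0, "dz": 14.4, "twist": 0}, {"dx": 0, "dy": 0, "dz": 14.4, "twist": 0}]}}

```text
t: 18.42
tool_pos: [0.4943, 0.3227, 0.0227]
orientation: [-0.001, 0.717, -0.698, 0.001]
contact_force: [0.1, 0.2, 1.8]
opening: 1.0
```

Call:
{"api": "step_arm", "payload": {"steps": [{"dx": 0, "dy": 0, "dz": 0, "twist": 0}, {"dx": 0, "dy": 0, "dz": 0, "twist": 0}, {"dx": 0, "dy": 0, "dz": 0, "twist": 0}, {"dx": 0, "dy": 0, "dz": 0, "twist": 0}, {"dx": 0, "dy": 0, "dz": 0, "twist": 0}, {"dx": 0, "dy": 0, "dz": 0, "twist": 0}], "claw": 1}}

```text
t: 19.18
tool_pos: [0.4932, 0.3222, 0.0214]
orientation: [-0.0, 0.717, -0.698, 0.0]
contact_force: [-1.3, -1.4, 5.2]
opening: 0.694
```

Call:
{"api": "step_arm", "payload": {"steps": [{"dx": 0, "dy": 0, "dz": -1, "twist": 0}, {"dx": 0, "dy": 0, "dz": -4, "twist": 0}, {"dx": 0, "dy": 0, "dz": -9, "twist": 0}, {"dx": 0, "dy": 0, "dz": -14, "twist": 0}, {"dx": 0, "dy": 0, "dz": -18, "twist": 0}, {"dx": 0, "dy": 0, "dz": -19, "twist": 0}, {"dx": 0, "dy": 0, "dz": -19, "twist": 0}]}}

```text
t: 20.05
tool_pos: [0.4926, 0.322, 0.2103]
orientation: [0.0, 0.717, -0.698, -0.0]
contact_force: [0.5, -0.9, -2.1]
opening: 0.692
```

Call:
{"api": "step_arm", "payload": {"steps": [{"dx": 2, "dy": -0.6, "dz": 0, "twist": -0.1}, {"dx": 5, "dy": -1.5, "dz": 0, "twist": -0.28}, {"dx": 9, "dy": -2.7, "dz": 0, "twist": -0.46}, {"dx": 13, "dy": -3.9, "dz": 0, "twist": -0.64}, {"dx": 17, "dy": -5.1, "dz": 0, "twist": -0.82}, {"dx": 21, "dy": -6.3, "dz": 0, "twist": -1.0}, {"dx": 25, "dy": -7.5, "dz": 0, "twist": -1.18}, {"dx": 28, "dy": -8.4, "dz": 0, "twist": -1.36}]}}

```text
t: 21.05
tool_pos: [0.5832, 0.0429, 0.2075]
orientation: [-0.0, 0.996, -0.089, -0.002]
contact_force: [-0.6, 0.7, -1.4]
opening: 0.692
```

```bash
python3 -c "
from h import *
o=get_obs();print(o['tool_pos'],yaw()[:2,0].round(4),np.arctan2(*yaw()[1::-1,0]))
d=yaw().T@(np.array([.5887,.030,0])-o['tool_pos']);print(d)
"
```

```text
[0.58315561 0.04287851 0.20749612] [ 0.984  -0.1782] -0.1791490092746816
[0.00877456 0.01161627 0.20745917]
```

Call:
{"api": "step_arm", "payload": {"steps": [{"dx": 0.8, "dy": 1.2, "dz": 0, "twist": -0.15}, {"dx": 0.8, "dy": 1.2, "dz": 0, "twist": -0.209}, {"dx": 0.8, "dy": 1.2, "dz": 0, "twist": -0.209}, {"dx": 0.8, "dy": 1.2, "dz": 0, "twist": -0.209}, {"dx": 0.8, "dy": 1.2, "dz": 0, "twist": -0.209}]}}

```text
t: 21.68
tool_pos: [0.5896, 0.0315, 0.2101]
orientation: [-0.0, 1.0, 0.012, -0.0]
contact_force: [-0.4, -0.1, -1.9]
opening: 0.687
```

```bash
python3 - <<'E'
from h import *
o=get_obs();Rt=yaw();W=grab_frame("wrist");print(o["tool_pos"],Rt[:2,0].round(3));V=W.copy()
print(np.r_[.5887,.03]-o["tool_pos"][:2])
for off,col in((0,(0,0,255)),(-.002,(0,200,0))):
    c=o["tool_pos"]+Rt@[0,off,-.0296];cv2.polylines(V,[circ("wrist",c,.0287,o).round().astype(int)],True,col,1)
cv2.polylines(V,[circ("wrist",(.5887,.03,.060),.0287,o).round().astype(int)],True,(255,0,255),1)
cv2.imwrite("pics/w9.png",cv2.resize(V[100:340,160:400],None,fx=2.4,fy=2.4))
E
```

```text
[0.5896249  0.03151347 0.21011453] [1.    0.025]
[-0.0009249  -0.00151347]
```

View pics/w9.png

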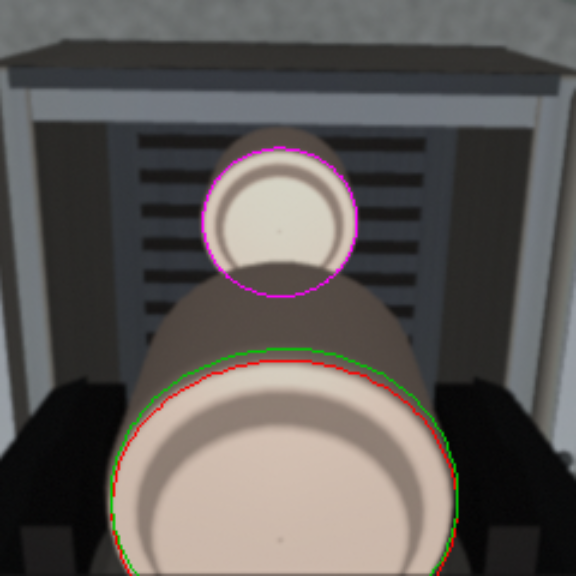

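Call:
{"api": "step_arm", "payload": {"steps": [{"dx": -0.05, "dy": 0.15, "dz": 3, "twist": 0}, {"dx": -0.05, "dy": 0.15, "dz": 6, "twist": 0}, {"dx": -0.05, "dy": 0.15, "dz": 9, "twist": 0}, {"dx": -0.05, "dy": 0.15, "dz": 11, "twist": 0}, {"dx": -0.05, "dy": 0.15, "dz": 11.6, "twist": 0}, {"dx": -0.05, "dy": 0.15, "dz": 11.6, "twist": 0}, {"dx": -0.05, "dy": 0.15, "dz": 11.6, "twist": 0}, {"dx": -0.05, "dy": 0.15, "dz": 11.6, "twist": 0}]}}

```text
t: 22.72
tool_pos: [0.5902, 0.0296, 0.0958]
orientation: [0.0, 1.0, 0.013, 0.001]
contact_force: [0.6, 0.4, -1.1]
opening: 0.692
```

```bash
python3 -c "
from h import *
o=get_obs();print(o['tool_pos'],o['contact_force'])
W=grab_frame('wrist');V=W.copy()
cv2.polylines(V,[circ('wrist',(.5887,.03,.060),.0287,o).round().astype(int)],True,(255,0,255),1)
cv2.imwrite('pics/w10.png',V)
"
```

```text
[0.59022906 0.0295976  0.09581718] [ 0.58400829  0.42835288 -1.11933116]
```

View pics/w10.png

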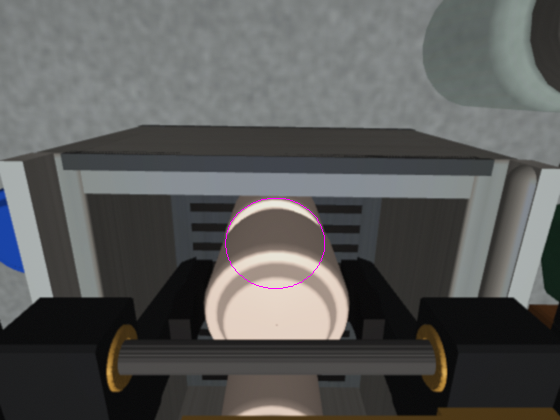

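Call:
{"api": "step_arm", "payload": {"steps": [{"dx": -0.12, "dy": 0, "dz": 0.4, "twist": 0}, {"dx": -0.12, "dy": 0, "dz": 0.8, "twist": 0}, {"dx": -0.12, "dy": 0, "dz": 1.1, "twist": 0}, {"dx": -0.12, "dy": 0, "dz": 1.3, "twist": 0}, {"dx": -0.12, "dy": 0, "dz": 1.5, "twist": 0}, {"dx": -0.12, "dy": 0, "dz": 1.65, "twist": 0}, {"dx": -0.12, "dy": 0, "dz": 1.75, "twist": 0}, {"dx": -0.12, "dy": 0, "dz": 1.85, "twist": 0}]}}

```text
t: 23.78
tool_pos: [0.5884, 0.0296, 0.0764]
orientation: [0.0, 1.0, 0.013, 0.0]
contact_force: [-2.3, 0.5, 4.6]
opening: 0.688
```

Call:
{"api": "step_arm", "payload": {"steps": [{"dx": 0, "dy": 0, "dz": 0.05, "twist": 0}, {"dx": 0, "dy": 0, "dz": 0.1, "twist": 0}]}}

```text
t: 24.02
tool_pos: [0.5885, 0.0296, 0.0763]
orientation: [0.0, 1.0, 0.013, 0.0]
contact_force: [-4.8, 0.4, 10.9]
opening: 0.693
```

Seated at the expected z of 0.0764. Release and rise.

Call:
{"api": "step_arm", "payload": {"steps": [{"dx": 0, "dy": 0, "dz": -0.05, "twist": 0}, {"dx": 0, "dy": 0, "dz": -0.05, "twist": 0}, {"dx": 0, "dy": 0, "dz": -0.05, "twist": 0}, {"dx": 0, "dy": 0, "dz": -0.05, "twist": 0}, {"dx": 0, "dy": 0, "dz": -0.05, "twist": 0}, {"dx": 0, "dy": 0, "dz": -0.05, "twist": 0}, {"dx": 0, "dy": 0, "dz": -0.05, "twist": 0}], "claw": 0}}

```text
t: 24.9
tool_pos: [0.5883, 0.0297, 0.0757]
orientation: [0.0, 1.0, 0.012, -0.0]
contact_force: [0.2, 0.0, 1.1]
opening: 0.997
```

Call:
{"api": "step_arm", "payload": {"steps": [{"dx": 0, "dy": 0, "dz": -2, "twist": 0}, {"dx": 0, "dy": 0, "dz": -6, "twist": 0}, {"dx": 0, "dy": 0, "dz": -12, "twist": 0}, {"dx": 0, "dy": 0, "dz": -17, "twist": 0}, {"dx": 0, "dy": 0, "dz": -19, "twist": 0}, {"dx": 0, "dy": 0, "dz": -19, "twist": 0}, {"dx": 0, "dy": 0, "dz": -19, "twist": 0}]}}

```text
t: 25.78
tool_pos: [0.5877, 0.0298, 0.265]
orientation: [-0.0, 1.0, 0.013, -0.001]
contact_force: [-0.3, 0.2, -0.8]
opening: 0.998
```

```bash
python3 - <<'E'
from h import *
o=get_obs();print(o['tool_pos'],yaw()[:2,0])
S=grab_frame('scene');W=grab_frame('wrist');T=grab_frame('top');V=W.copy()
for x,y in((.590,-.070),(.5887,.03)): cv2.polylines(V,[circ('wrist',(x,y,.106),.0287,o).round().astype(int)],True,(255,0,255),1)
a=cv2.resize(V[:,100:460],(400,467));b=cv2.resize(S[110:240,160:270],(395,467));cv2.imwrite('pics/c11.png',np.hstack([a,b]))
cv2.imwrite('pics/t11.png',T)
tgt=np.array([.5935,-.234,0]);print(yaw().T@(tgt-o['tool_pos']))
E
```

```text
[0.58769295 0.02975943 0.26502778] [0.99968665 0.02500411]
[-3.45210076e-05  2.63964348e-01  2.64887340e-01]
```

View pics/c11.png

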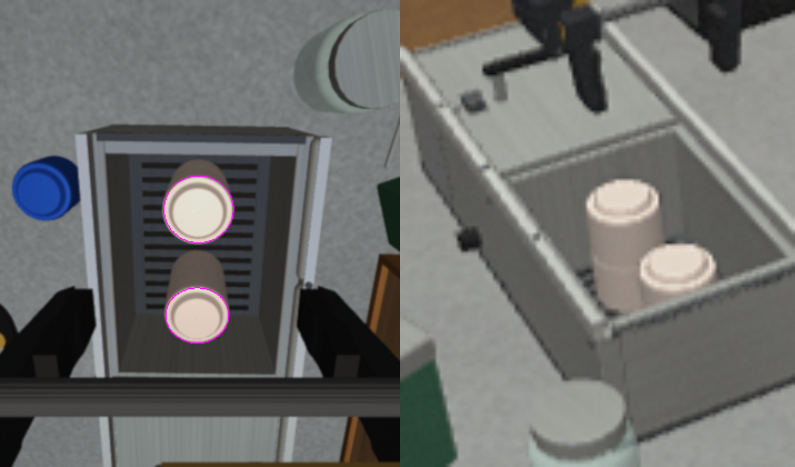

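Both stacks match the predicted seated circles in the wrist view. Back to the shutter bar.

Call:
{"api": "step_arm", "payload": {"steps": [{"dx": 0, "dy": 3, "dz": 0, "twist": 0.18}, {"dx": 0, "dy": 6, "dz": 0, "twist": 0.36}, {"dx": 0, "dy": 10, "dz": 0, "twist": 0.54}, {"dx": 0, "dy": 14, "dz": 0, "twist": 0.72}, {"dx": 0, "dy": 18, "dz": 0, "twist": 0.9}, {"dx": 0, "dy": 22, "dz": 0, "twist": 1.08}, {"dx": 0, "dy": 25, "dz": 0, "twist": 1.26}, {"dx": 0, "dy": 26.4, "dz": 0, "twist": 1.44}]}}

```text
t: 26.92
tool_pos: [0.5942, -0.2359, 0.2641]
orientation: [0.0, 0.757, -0.653, -0.001]
contact_force: [-0.1, 0.9, 0.2]
opening: 0.999
```

Call:
{"api": "step_arm", "payload": {"steps": [{"dx": 0, "dy": 0, "dz": 0, "twist": 0.13}, {"dx": 0, "dy": 0, "dz": 0, "twist": 0.13}, {"dx": 0, "dy": 0, "dz": 0, "twist": 0.13}, {"dx": 0, "dy": 0, "dz": 0, "twist": 0.13}]}}

```text
t: 27.42
tool_pos: [0.5949, -0.2339, 0.2655]
orientation: [0.0, 0.717, -0.697, -0.0]
contact_force: [-0.2, 1.1, 0.7]
opening: 0.998
```

```bash
python3 - <<'E'
from h import *
o=get_obs();print(o['tool_pos'],yaw()[:2,0],o['joint_positions'].round(2))
W=grab_frame('wrist');cv2.imwrite('pics/w12.png',W)
g=(W.max(2)<45);m=comp(g[:258]&(np.arange(560)>200)[None]&(np.arange(560)<360)[None],(277,200))
e=cv2.minAreaRect(np.argwhere(m)[:,::-1].astype(np.float32));print(e,back("wrist",[e[0]],.154,o))
E
```

```text
[ 0.59490421 -0.23393454  0.2655063 ] [ 0.02763213 -0.99961814] [-0.56  0.3   1.41  0.    1.43  0.98]
((275.4134826660156, 202.0377197265625), (14.357621192932129, 110.1115493774414), 0.8951737284660339) [[ 0.59617562 -0.23281043  0.154     ]]
```

View pics/w12.png

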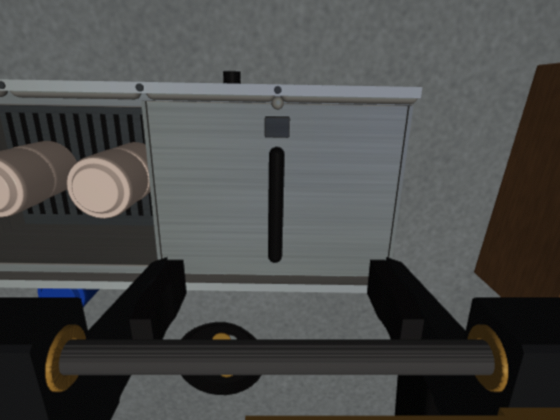

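The bar is centred at (275,202). Descend and grip.

Call:
{"api": "step_arm", "payload": {"steps": [{"dx": -0.1, "dy": 0, "dz": 5, "twist": 0}, {"dx": -0.1, "dy": 0, "dz": 10, "twist": 0}, {"dx": -0.1, "dy": 0, "dz": 13, "twist": 0}, {"dx": -0.1, "dy": 0, "dz": 13, "twist": 0}, {"dx": -0.1, "dy": 0, "dz": 13, "twist": 0}]}}

```text
t: 28.1
tool_pos: [0.5958, -0.2337, 0.1374]
orientation: [-0.0, 0.716, -0.698, 0.001]
contact_force: [0.3, 0.6, 0.2]
opening: 1.001
```

Call:
{"api": "step_arm", "payload": {"steps": [{"dx": 0, "dy": 0, "dz": 0, "twist": 0}, {"dx": 0, "dy": 0, "dz": 0, "twist": 0}, {"dx": 0, "dy": 0, "dz": 0, "twist": 0}, {"dx": 0, "dy": 0, "dz": 0, "twist": 0}, {"dx": 0, "dy": 0, "dz": 0, "twist": 0}, {"dx": 0, "dy": 0, "dz": 0, "twist": 0}, {"dx": 0, "dy": 0, "dz": 0, "twist": 0}, {"dx": 0, "dy": 0, "dz": 0, "twist": 0}], "claw": 1}}

```text
t: 29.1
tool_pos: [0.5949, -0.2332, 0.1357]
orientation: [-0.0, 0.716, -0.698, -0.0]
contact_force: [-1.3, 0.8, 2.7]
opening: 0.124
```

Call:
{"api": "step_arm", "payload": {"steps": [{"dx": 0, "dy": 0, "dz": 0, "twist": 0}, {"dx": 0, "dy": 0, "dz": 0, "twist": 0}]}}

```text
t: 29.35
tool_pos: [0.5949, -0.2332, 0.1358]
orientation: [-0.0, 0.716, -0.698, -0.0]
contact_force: [-0.1, 0.1, 0.7]
opening: 0.116
```

Call:
{"api": "step_arm", "payload": {"steps": [{"dx": -1, "dy": 0, "dz": 0, "twist": 0}, {"dx": -2.5, "dy": 0, "dz": 0, "twist": 0}, {"dx": -4.5, "dy": 0, "dz": 0, "twist": 0}, {"dx": -6.5, "dy": 0, "dz": 0, "twist": 0}, {"dx": -8.5, "dy": 0, "dz": 0, "twist": 0}, {"dx": -10.5, "dy": 0, "dz": 0, "twist": 0}, {"dx": -12.5, "dy": 0, "dz": 0, "twist": 0}, {"dx": -14.5, "dy": 0, "dz": 0, "twist": 0}]}}

```text
t: 30.35
tool_pos: [0.5933, -0.0904, 0.1359]
orientation: [-0.0, 0.716, -0.698, 0.004]
contact_force: [11.8, -9.6, -10.0]
opening: 0.119
```

Call:
{"api": "step_arm", "payload": {"steps": [{"dx": -2, "dy": 0, "dz": 0, "twist": 0}, {"dx": -4, "dy": 0, "dz": 0, "twist": 0}, {"dx": -5.5, "dy": 0, "dz": 0, "twist": 0}, {"dx": -6.5, "dy": 0, "dz": 0, "twist": 0}, {"dx": -6.5, "dy": 0, "dz": 0, "twist": 0}, {"dx": -6.5, "dy": 0, "dz": 0, "twist": 0}]}}

```text
t: 31.1
tool_pos: [0.5926, -0.0232, 0.1359]
orientation: [-0.003, 0.716, -0.698, 0.003]
contact_force: [14.3, 0.9, -9.6]
opening: 0.119
```

Call:
{"api": "step_arm", "payload": {"steps": [{"dx": 0, "dy": -0.3, "dz": 0, "twist": 0}, {"dx": 0, "dy": -0.3, "dz": 0, "twist": 0}]}}

```text
t: 31.35
tool_pos: [0.5926, -0.0232, 0.1358]
orientation: [-0.0, 0.716, -0.698, 0.0]
contact_force: [1.0, 0.6, -0.0]
opening: 0.117
```

Call:
{"api": "step_arm", "payload": {"steps": [{"dx": 0, "dy": 0, "dz": 0, "twist": 0}, {"dx": 0, "dy": 0, "dz": 0, "twist": 0}, {"dx": 0, "dy": 0, "dz": 0, "twist": 0}, {"dx": 0, "dy": 0, "dz": 0, "twist": 0}, {"dx": 0, "dy": 0, "dz": 0, "twist": 0}], "claw": 0}}

```text
t: 31.98
tool_pos: [0.5924, -0.0233, 0.1357]
orientation: [-0.0, 0.716, -0.698, 0.0]
contact_force: [0.5, -0.0, -0.1]
opening: 0.665
```

Call:
{"api": "step_arm", "payload": {"steps": [{"dx": 0, "dy": 0, "dz": -5, "twist": 0}, {"dx": 0, "dy": 0, "dz": -10, "twist": 0}, {"dx": 0, "dy": 0, "dz": -14, "twist": 0}, {"dx": 0, "dy": 0, "dz": -14, "twist": 0}, {"dx": 0, "dy": 0, "dz": -14, "twist": 0}]}}

```text
t: 32.6
tool_pos: [0.592, -0.0232, 0.2749]
orientation: [0.0, 0.716, -0.698, -0.0]
contact_force: [-0.2, 0.3, -0.9]
opening: 0.996
```

```bash
python3 - <<'E'
from h import *
o=get_obs();print(o['t'],o['tool_pos'],o['contact_force'])
cv2.imwrite('pics/w13.png',grab_frame('wrist'));S=grab_frame('scene');cv2.imwrite('pics/s13.png',S)
E
```

```text
32.6 [ 0.59200392 -0.02316564  0.27487194] [-0.24418044  0.26872483 -0.85945692]
```

View pics/w13.png

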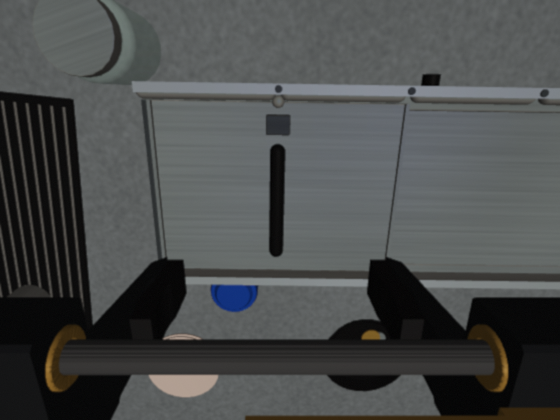

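View pics/s13.png

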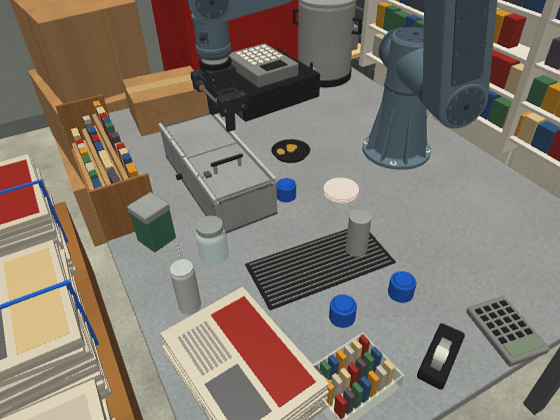

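The ball at (278,101) lines up with the first mark at (278,89), and the travel was 210 mm. The tumbler and jar are where they started, so I'm handing in.

```bash
python3 -c "
from bench import *
print(workorder.hand_in())"
```

```text
the job is handed in; nothing more can be done
None
```

I put both drained cups away in the warmer, shut the shutter and handed the job in after about 33 s of the 72 s allowed. The hand-in reports no verdict.

- **Shutter open:** I gripped the bar and slid it 105.5 mm on from the airing stop. The ball lined up with the fully open mark.
- **Cups:** Cup c went onto cup a and cup d onto cup b. Contact came at the expected seat heights, with tool z at 0.0755 m and 0.0764 m. The largest contact reading was about 11 N. Before the shutter closed, both stacks matched their predicted seated circles in the wrist view.
- **Shutter closed:** It slid back 210.0 mm, and the ball lines up with the shut mark. I could not see the cups once it was shut.
- **Final state:** The gripper is clear, about 14 cm up. The tumbler and jar look to be where they started, judged by eye in the scene picture and not measured.

One thing disagreed: there was up to 14 N of sideways force while closing. The rails seem to run about 0.02 rad off the yaw I measured. I relieved it before letting go of the bar.

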